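# Lift the spun tube out of the centrifuge and hold it upright for reading

## Robot

A 6-joint arm with a two-finger parallel gripper is mounted at the origin on a cart in front of the work surface, level with it; the furniture and walls round the work are solid. World frame = base frame: x ahead of the robot, y to its left, z up, the work surface at z = 0. Lengths are in mm, angles in rad, forces in N, time in s.
With the tool pointing down it reaches from about 275 to 750 mm from the base axis. Payload 10.2 kg.
Tool frame: the origin (TCP) lies at the centre of the arm's flange, where the gripper is bolted on; the fingertips stand manip.nose_length ahead of it and the grasp point (between the pads) lies 155 mm ahead of it (manip.nose_length is the distance from the TCP to the fingertips, in mm); z points along the fingers, y is the line along which they close (so a half turn about z gives the same grasp; the last joint's range is limited). The gripper opens to 85 mm and grips with 20 to 120 N. Pads are 22 mm wide; open, the fingers measure 114 mm over their backs; the gripper's body (76 mm by 85 mm) begins 54 mm behind the grasp point. The pads swing forward as they close: fully open they stand 13 mm farther back than shut.
Start: joints at [0.954, 0.313, 1.498, -0, 1.331, -0.223], TCP at [201.456, 484.817, 404.694] pointing down, gripper open.
Joint ranges: [-2.94, 2.94], [-0.97, 2.17], [0.19, 2.56], [-1.23, 4.37], [0.02, 3.11], [-2.88, 2.88]. Speed limits (rad/s): [2.39, 2.39, 3.01, 3.14, 3.14, 3.14].

## Interface

Orientations are given as a rotation vector (axis times angle).
In Python, from bench import manip, read_camera, workorder, models gives the robot as it stands.
- The arm moves only by the shell command python3 -m inch 'ROWS' [FORCE]. ROWS is JSON, a list of rows, each an object of numbers: "gripper": the finger opening in cm, from 0 to 8.54; "tx", "ty", "tz": the shift along the tool's x, y, z in cm; "rx", "ry", "rz": the turn, a rotation vector about the tool's x, y, z in rad. A call has 1 to 10 rows; each row shifts and turns the commanded pose from where the row before left it, along the tool's axes as they then stand; what a row does not reach is not made up. A row lasts 1/10 s, in which the tool goes at most 50 mm and 8.59 degrees, less where a joint would pass 70% of its speed; a pose out of reach is approached as far as the arm can. A call is refused whole if a number of a shift passes 5 or a number of a turn 0.15, either way. A call with a gripper value outside its range is refused whole. The fingers move at their own pace and stop on an object; FORCE is the grip in N (left out, the last holds). Time passes only in rows, so rows that do not move let the fingers close. It gives the time, the measured TCP pose, the force, the opening and the grip force at its end, in the units of the state.
- manip.get_obs(): the state, without advancing time (a new reading comes with each control period).
- read_camera(name): name is "scene" or "side" or "wrist"; returns a dict with "img" (420x560x3 uint8, blue, green, red), "fov_y" (degrees; the focal length in pixels is half the picture's height over the tangent of half this angle, whatever the lens; pixels are square), "cx", "cy" (the principal point, pixels), "dist" ([k1, k2, p1, p2, k3] as OpenCV has them; the pictures are not rectified), "world_from_camera" (4x4, takes a point from camera to world coordinates); the wrist camera has in their place "hand_eye" (4x4, takes a point from camera to tool coordinates, whose origin is the TCP and whose axes are the flange's). Camera axes: x right, y down, z forward; pixel columns grow to the right and rows downward; lengths in mm; the calibration is good to about 2 mm. A picture is of the moment at which its call begins: read the wrist's pose just before it. There is no depth.
- workorder.job_done(): hands the job in; it is judged then, once.
Trained networks look in the newest picture that a camera, given by its name, has taken for a name from the list of things; names that differ only in an ending like _2 or _b are one class to them, and where a whole thing is asked for, a point or a joint stands for the part that bears it (a point fixed in the world has none). Each returns a list of dicts, best first, with "score" (0 to 1); they miss things now and then, are a little off and sometimes report something else, mostly with a low value. They report only what shows in the picture. A call takes as long as a camera call. They do not tell look-alikes from the thing itself.
- models.outline_of(camera, query): "region" (420x560 bool, what is visible of it) and "rect" ([left, top, right, bottom] in pixels, round what is visible of it).
- models.mark_of(camera, query): "position" ([column, row] in pixels: a listed point, or the origin of a listed thing).
The state is a dict: "time_s": time; "qpos": joint angles; "qd": joint speeds; "effort": joint torques, N m; "tcp_pos": TCP position; "ee_rot": TCP orientation; "wrist_force": force on the tool from outside, world axes, zero at the start; "torque": the same for the moment, N m; "gripper_width": opening from 0.0 (shut) to 1.0 (fully open); "grasp_force": force on a finger pad.
Only numpy, scipy, OpenCV 4.12 (cv2) and the standard library are available. Lean on these libraries where they do the work, as an engineer would, in place of code of your own. Each camera call takes 0.05 s, during which the arm holds its last target. There are 200 camera calls.

## Task

The blood sample has finished spinning in the open centrifuge: draw the long tube with the tall stopper out of its slanting sleeve in the freely turning rotor, turn it upright (stopper up) so the layers can be read, and keep it held up still, its lower end at least 5 cm above the centrifuge's rim. Do not tip the tube further over than it leaned in the rotor, leave the shorter counterweight tube in its sleeve and do not disturb the medicine carton, small vial and squeeze bottle standing round the machine. The job finishes with the gripper still holding the tube in the air: do not put it down or let go.

Things in the scene. Friction and masses are not known exactly. Their poses are not given: they have to be found in the camera images.
- sample_tube: the tube to lift: clear, round-bottomed, 16 mm in diameter, paper label, 100 mm long in all; the top 24 mm are a ribbed black stopper 20 mm in diameter. About 30 g, loose. Origin: middle of its lower end; z axis along the tube to the stopper. In the rotor it leans 0.61 rad (35 degrees), top towards the rotor's axis; its lower 57 mm stand in the sleeve (1 mm play), it comes out along its own axis
- balance_tube: the counterweight tube in the sleeve across the rotor from the sample: same diameter, 72 mm long, flat black cap 7 mm high and 19 mm in diameter, standing only 15 mm out of its sleeve. Origin: middle of its lower end, z axis along the tube to its cap. Stays in its sleeve
- rotor: metal rotor, power off, turns freely about the vertical (a touch turns it, no stops). Origin: on its axis, level with the sleeve mouths, 118 mm above the work surface; z up, x towards the sample's sleeve. Four sleeves 24 mm in outer diameter, 60 mm long, 90 degrees apart, mouths 50 mm from the axis, leaning 35 degrees, mouths inwards; two are empty. The hub ends 1 mm above the origin
- centrifuge: white round centrifuge, fixed, 244 mm in diameter, bowl rim 124 mm above the work surface, bowl opening about 200 mm wide. Origin: on the rotor's axis at the work surface; -x is its front, with a low control console (to 148 mm from the axis, 70 mm high); its light grey domed lid stands open at the back (+x), leaning back from 125 mm behind the axis, up to about 0.37 m high
- medicine_box: bystander: upright medicine carton, 36 x 68 x 64 mm, loose; origin in the middle of its underside
- small_vial: bystander: amber medicine vial, 34 mm in diameter, 64 mm high, loose; origin in the middle of its underside
- squeeze_bottle: bystander: white squeeze bottle with a nozzle, 37 mm wide, 106 mm high, loose; origin in the middle of its underside
Things that resemble listed ones, but are neither listed nor needed, are in the scene too. Leave any brown look-alike of the sample_tube alone.

How it is judged (in metres and radians):
On the way:
1. the sample tube is drawn wholly out of its sleeve, in the fingers (z of sample_tube in the frame of rotor above 0.004 m and contact force between the fingers and sample_tube above 1 N), for 0.1 s.
At the end, for the whole second after the job is handed in: The fingers hold the sample tube in the air, still (under 0.03 m/s and 0.2 rad/s), stopper up within 0.17 rad of vertical, its lower end more than 165 mm above the work surface (over 4 cm above the rim), touching neither rotor nor centrifuge; the counterweight tube is still seated in its sleeve (angle between sample_tube's own z axis and vertical below 0.17 rad and height (world z) of sample_tube above 0.165 m and contact force between the fingers and sample_tube above 1 N and contact force between sample_tube and rotor below 0.05 N and contact force between sample_tube and centrifuge below 0.05 N and linear speed of sample_tube below 0.03 m/s and angular speed of sample_tube below 0.2 rad/s and z of balance_tube in the frame of rotor below -0.036 m); the arm keeps its last pose, push and grip.
It fails at once if the sample tube is tipped clearly further over than it leaned in the rotor (more than 0.87 rad from vertical) (angle between sample_tube's own z axis and vertical above 0.87 rad).
It fails at once if the counterweight tube is lifted more than 1 cm in its sleeve (z of balance_tube in the frame of rotor above -0.036 m).
It fails at once if a bystander is moved more than 2 cm (distance of any of medicine_box, small_vial, squeeze_bottle from where it was at the start of the episode above 0.02 m).
It also fails if it takes over 35 s, if anything falls off the work surface, if the arm or the gripper's body presses on something with over 40 N, if the wrist force passes 120 N, or if a joint passes its speed limit or range.

## Working session

There is one attempt and no reset: what is moved stays moved. The work goes in short steps, Python scripts to look and compute and a shell command to move; the robot and the scene stay as the last step left them, time stands still between calls to the robot, and variables do not carry over. Pictures are saved under pics/ and viewed, at most 10 in all, crops included, and the job is handed in when it is done.

```bash
mkdir -p pics; ls
cat > h.py <<'E'
import numpy as np, cv2
from scipy.spatial.transform import Rotation as R
from bench import manip, read_camera, workorder, models
def cam(name):
    o=manip.get_obs(); c=read_camera(name)
    f=210/np.tan(np.radians(c["fov_y"])/2)
    c["K"]=np.array([[f,0,c["cx"]],[0,f,c["cy"]],[0,0,1.]]); c["dist"]=np.array(c["dist"],float)
    if "hand_eye" in c:
        T=np.eye(4);T[:3,:3]=R.from_rotvec(o["ee_rot"]).as_matrix();T[:3,3]=o["tcp_pos"]
        c["W"]=T@np.array(c["hand_eye"])
    else: c["W"]=np.array(c["world_from_camera"])
    return c
def ray(c,p):
    u=cv2.undistortPoints(np.array([[p]],float),c["K"],c["dist"])[0,0]
    d=c["W"][:3,:3]@np.array([u[0],u[1],1]); return c["W"][:3,3],d/np.linalg.norm(d)
def atz(c,p,z):
    o,d=ray(c,p); return o+d*(z-o[2])/d[2]
def proj(c,P):
    M=np.linalg.inv(c["W"]); P=np.atleast_2d(P)
    return cv2.projectPoints(P.astype(float),cv2.Rodrigues(M[:3,:3])[0],M[:3,3],c["K"],c["dist"])[0][:,0]
def tri(rays):
    A=sum(np.eye(3)-np.outer(d,d) for o,d in rays); b=sum((np.eye(3)-np.outer(d,d))@o for o,d in rays)
    return np.linalg.solve(A,b)
E
python3 - <<'E'
from h import *
print(manip.nose_length, manip.get_obs())
ims=[]
for n in ["scene","side","wrist"]:
    c=cam(n); ims.append(c["img"]); print(n,c["W"].round(3).tolist(),c["fov_y"])
    for q in ["sample_tube","balance_tube","rotor","centrifuge","medicine_box","small_vial","squeeze_bottle"]:
        print(q,[(round(m["score"],2),np.round(m["position"],1).tolist()) for m in models.mark_of(n,q)[:3]],[(round(m["score"],2),np.round(m["rect"]).tolist()) for m in models.outline_of(n,q)[:3]])
    cv2.imwrite(f"pics/{n}0.png",c["img"])
E
```

```text
pics
173.4 {'time_s': 0.0, 'qpos': array([ 9.53610319e-01,  3.13469481e-01,  1.49844044e+00,  1.11489632e-05,
        1.33100299e+00, -2.23396827e-01]), 'qd': array([-2.78989828e-04, -4.35443783e-04, -7.16141958e-04, -5.35635759e-05,
       -6.61733322e-04,  1.65393113e-04]), 'effort': array([-2.67207106e-04, -4.12263858e+01, -2.59744245e+01, -1.31092229e-04,
        4.01465833e-03,  1.42673653e-05]), 'tcp_pos': array([201.42551068, 484.78451431, 404.12369541]), 'ee_rot': array([-6.14470314e-01, -3.08035396e+00,  1.88609858e-03]), 'wrist_force': array([ 0.21395979,  1.14331273, -0.42013142]), 'torque': array([-0.02124893,  0.03183011, -0.01142865]), 'grasp_force': 0.0, 'gripper_width': 1.0020967897061202}
scene [[-0.489, -0.497, 0.717, -282.447], [-0.872, 0.301, -0.386, 799.401], [-0.024, -0.814, -0.58, 725.47], [0.0, 0.0, 0.0, 1.0]] 44.88460817243818
sample_tube [(0.69, [216.0, 335.4])] [(0.65, [219.0, 312.0, 269.0, 340.0]), (0.3, [246.0, 54.0, 374.0, 284.0])]
balance_tube [] [(0.38, [281.0, 200.0, 357.0, 214.0])]
rotor [(0.56, [246.8, 242.0])] [(0.63, [284.0, 198.0, 359.0, 225.0])]
[... 836 characters left out ...]
17.3, 275.5])] [(0.87, [300.0, 238.0, 333.0, 282.0])]
small_vial [(0.63, [370.1, 228.8])] [(0.61, [364.0, 204.0, 378.0, 228.0])]
squeeze_bottle [(0.74, [236.4, 257.1])] [(0.74, [228.0, 213.0, 246.0, 262.0])]
wrist [[0.384, 0.883, 0.27, 132.559], [0.923, -0.368, -0.111, 513.43], [0.001, 0.292, -0.956, 373.533], [0.0, 0.0, 0.0, 1.0]] 60.64496325606923
sample_tube [(0.87, [427.9, 236.3])] [(0.73, [343.0, 232.0, 433.0, 276.0])]
balance_tube [] []
rotor [] []
centrifuge [] [(0.61, [162.0, 329.0, 300.0, 398.0]), (0.43, [268.0, 314.0, 336.0, 380.0])]
medicine_box [(0.86, [298.8, 330.0])] [(0.68, [266.0, 314.0, 335.0, 382.0])]
small_vial [] []
squeeze_bottle [] [(0.61, [164.0, 327.0, 301.0, 398.0])]
```

Run:
```python
import cv2,numpy as np
a=cv2.imread("pics/scene0.png")[40:300,200:420];b=cv2.imread("pics/side0.png")[50:350,180:400]
a=cv2.resize(a,None,fx=1.8,fy=1.8,interpolation=2);b=cv2.resize(b,None,fx=1.8,fy=1.8,interpolation=2)
m=np.zeros((540,792,3),np.uint8);m[:a.shape[0],:a.shape[1]]=a;m[:b.shape[0],396:396+b.shape[1]]=b
cv2.imwrite("pics/m.png",m)
from h import *
S=cam("scene");T=cam("side")
for n,p,q in [("rotor",None,(297.9,189.4)),("box",(286.9,287.7),(317.3,275.5)),("vial",(390.5,268.5),(370.1,228.8)),("bottle",(248.7,241.5),(236.4,257.1)),("cf",(319.7,235.9),(296.4,228.5))]:
    z=118 if n=="rotor" else 0
    print(n,p and atz(S,p,z).round(), atz(T,q,z).round())
```

```text
rotor None [472. 306. 118.]
box [380. 438.   0.] [375. 436.   0.]
vial [317. 220.   0.] [315. 216.   0.]
bottle [557. 438.   0.] [559. 447.   0.]
cf [490. 288.   0.] [481. 286.   0.]
```

View pics/m.png

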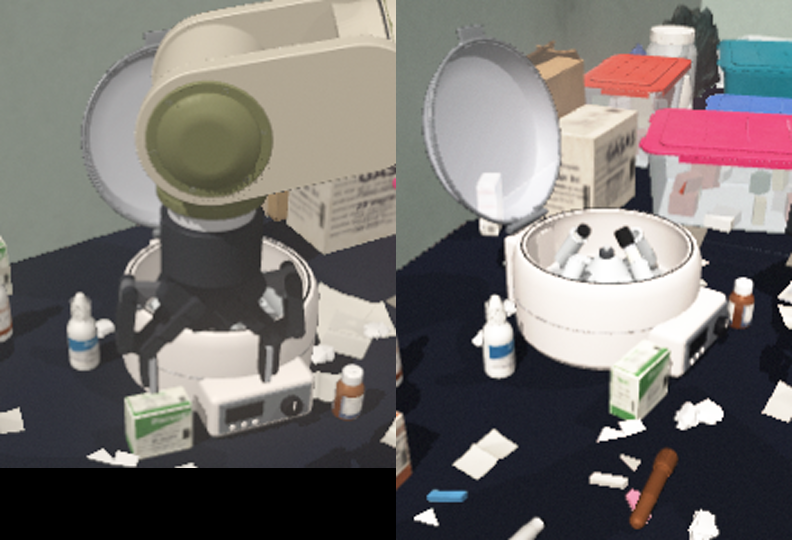

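In the side view the lid is at the back. Two tubes stand in the rotor: the left one has a flat cap, near side-image (285,179), and the right one has a tall stopper, near (307,182). The brown look-alike lies on the table. Next I move the wrist camera over the rotor.

```bash
cat >> h.py <<'E'
def delta(P,Rm):
    o=manip.get_obs(); A=R.from_rotvec(o["ee_rot"])
    t=A.inv().apply(np.array(P)-o["tcp_pos"])/10; r=(A.inv()*R.from_matrix(Rm)).as_rotvec()
    print("shift cm",t.round(2),"rot",r.round(3))
E
python3 - <<'E'
from h import *
o=manip.get_obs(); A=R.from_rotvec(o["ee_rot"]).as_matrix(); print(A.round(3)); delta([450,310,430],A)
print(cam("wrist")["hand_eye"])
E
```

```text
[[-0.923  0.384  0.   ]
 [ 0.384  0.923 -0.   ]
 [-0.     0.    -1.   ]]
shift cm [-29.66  -6.61  -2.53] rot [ 0.  0. -0.]
[[-3.97212817e-04 -9.56488313e-01 -2.91770371e-01  7.46018949e+01]
 [ 9.99999609e-01 -6.10299266e-04  6.39309097e-04 -8.95734059e-03]
 [-7.89558923e-04 -2.91770004e-01  9.56488182e-01  3.11813984e+01]
 [ 0.00000000e+00  0.00000000e+00  0.00000000e+00  1.00000000e+00]]
```

```bash
python3 -m inch '[{"tx":-4,"ty":-0.9,"tz":-0.35},{"tx":-4.3,"ty":-0.95,"tz":-0.35},{"tx":-4.3,"ty":-0.95,"tz":-0.35},{"tx":-4.3,"ty":-0.95,"tz":-0.35},{"tx":-4.3,"ty":-0.95,"tz":-0.35},{"tx":-4.3,"ty":-0.95,"tz":-0.35},{"tx":-4.2,"ty":-0.95,"tz":-0.35},{},{}]'
python3 - <<'E'
from h import *
print(manip.get_obs()["tcp_pos"],manip.get_obs()["qpos"])
c=cam("wrist")
for q in ["sample_tube","balance_tube","rotor","centrifuge"]:
    print(q,[(round(m["score"],2),np.round(m["position"],1).tolist()) for m in models.mark_of("wrist",q)[:3]],[(round(m["score"],2),np.round(m["rect"]).tolist()) for m in models.outline_of("wrist",q)[:3]])
cv2.imwrite("pics/w1.png",c["img"])
cv2.imwrite("pics/w1b.png",cv2.resize(c["img"],(800,600),interpolation=2))
E
```

```text
[201.46246623 484.8108324  404.69020688] [ 9.53579370e-01  3.12889711e-01  1.49772451e+00  2.29491759e-05
  1.33096051e+00 -2.23385499e-01]
sample_tube [(0.58, [428.9, 237.4])] [(0.93, [344.0, 232.0, 434.0, 276.0])]
balance_tube [] []
rotor [] []
centrifuge [] [(0.92, [163.0, 327.0, 299.0, 400.0])]$[0]: bad value
```

View pics/w1b.png

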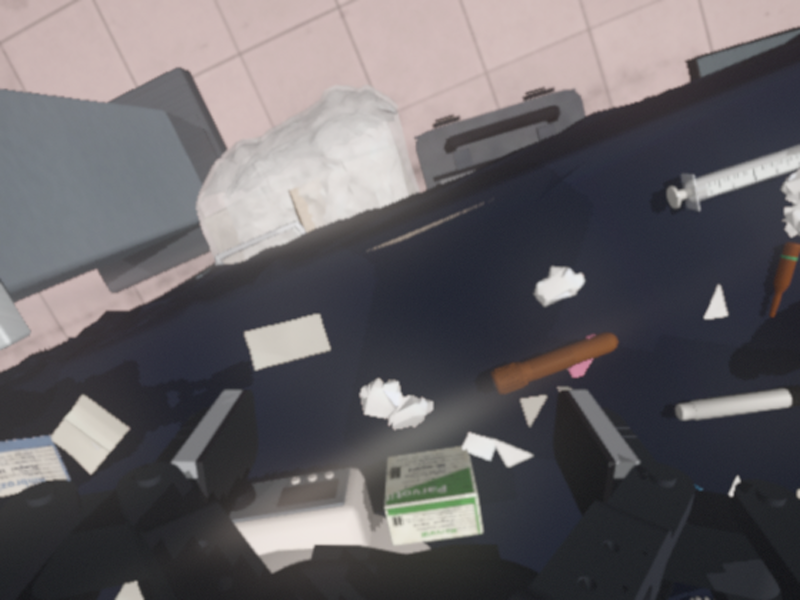

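The picture is unchanged because the call was refused; it shows the console, carton and brown look-alike. I retry with full rows.

```bash
python3 -m inch '[{"tx":-4.0,"ty":-0.9,"tz":-0.35},{"tx":-4.3,"ty":-0.95,"tz":-0.35},{"tx":-4.3,"ty":-0.95,"tz":-0.35},{"tx":-4.3,"ty":-0.95,"tz":-0.35},{"tx":-4.3,"ty":-0.95,"tz":-0.35},{"tx":-4.3,"ty":-0.95,"tz":-0.35},{"tx":-4.2,"ty":-0.95,"tz":-0.35},{"tx":0.0},{"tx":0.0}]'
python3 - <<'E'
from h import *
print(manip.get_obs()["tcp_pos"],manip.get_obs()["qpos"])
c=cam("wrist")
for q in ["sample_tube","balance_tube","rotor","centrifuge"]:
    print(q,[(round(m["score"],2),np.round(m["position"],1).tolist()) for m in models.mark_of("wrist",q)[:3]],[(round(m["score"],2),np.round(m["rect"]).tolist()) for m in models.outline_of("wrist",q)[:3]])
cv2.imwrite("pics/w2.png",c["img"])
cv2.imwrite("pics/w2b.png",cv2.resize(c["img"],(800,600),interpolation=2))
E
```

```text
[201.45096061 484.81864338 404.69000222] [ 9.53604226e-01  3.12903685e-01  1.49770607e+00  3.77539516e-05
  1.33101168e+00 -2.23370936e-01]
sample_tube [(0.59, [429.2, 235.1])] [(0.57, [343.0, 234.0, 434.0, 276.0])]
balance_tube [] [(0.3, [164.0, 328.0, 299.0, 398.0])]
rotor [] []
centrifuge [] [(0.84, [162.0, 329.0, 300.0, 399.0])]$[0]: bad value
```

View pics/w2b.png

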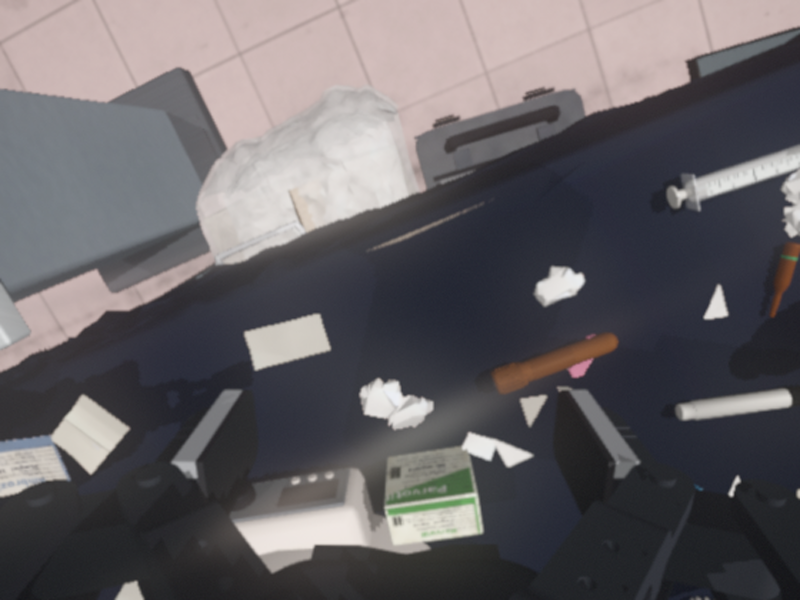

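Same picture, refused again. I try rows with every key present.

```bash
python3 -m inch '[{"gripper":8.5,"tx":-4.0,"ty":-0.9,"tz":-0.35,"rx":0,"ry":0,"rz":0}]' 
python3 -c "
from h import *
print(manip.get_obs()['tcp_pos'],manip.get_obs()['time_s'])"
```

```text
time_s: 3.4
tcp_pos: [233.1, 462.2, 407.9]
ee_rot: [-0.607, -3.081, 0.0]
wrist_force: [0.7, -0.2, 0.4]
gripper_width: 0.997
grasp_force: 0.0
[233.13666888 462.1624372  407.90670504] 3.4
```

```bash
python3 -m inch '[{"gripper":8.5,"tx":-4.3,"ty":-0.95,"tz":-0.35,"rx":0,"ry":0,"rz":0},{"gripper":8.5,"tx":-4.3,"ty":-0.95,"tz":-0.35,"rx":0,"ry":0,"rz":0},{"gripper":8.5,"tx":-4.3,"ty":-0.95,"tz":-0.35,"rx":0,"ry":0,"rz":0},{"gripper":8.5,"tx":-4.3,"ty":-0.95,"tz":-0.35,"rx":0,"ry":0,"rz":0},{"gripper":8.5,"tx":-4.3,"ty":-0.95,"tz":-0.35,"rx":0,"ry":0,"rz":0},{"gripper":8.5,"tx":-4.3,"ty":-0.95,"tz":-0.35,"rx":0,"ry":0,"rz":0},{"gripper":8.5,"tx":0,"ty":0,"tz":0,"rx":0,"ry":0,"rz":0},{"gripper":8.5,"tx":0,"ty":0,"tz":0,"rx":0,"ry":0,"rz":0}]'
python3 - <<'E'
from h import *
print(manip.get_obs()["tcp_pos"],manip.get_obs()["qpos"])
c=cam("wrist")
for q in ["sample_tube","balance_tube","rotor"]:
    print(q,[(round(m["score"],2),np.round(m["position"],1).tolist()) for m in models.mark_of("wrist",q)[:3]],[(round(m["score"],2),np.round(m["rect"]).tolist()) for m in models.outline_of("wrist",q)[:3]])
cv2.imwrite("pics/w3.png",c["img"])
cv2.imwrite("pics/w3b.png",cv2.resize(c["img"],(800,600),interpolation=2))
import pickle;pickle.dump(c,open("w3.pkl","wb"))
E
```

```text
time_s: 4.2
tcp_pos: [451.8, 309.1, 428.9]
ee_rot: [-0.617, -3.08, 0.0]
wrist_force: [-0.2, 0.5, -0.2]
gripper_width: 0.998
grasp_force: 0.0
[451.75156025 309.08684203 428.92524892] [ 3.85906932e-01  3.46583247e-01  1.38796007e+00  2.07059831e-04
  1.40759520e+00 -7.89529766e-01]
sample_tube [] [(0.85, [265.0, 169.0, 290.0, 230.0]), (0.56, [333.0, 32.0, 422.0, 91.0])]
balance_tube [(0.74, [281.6, 296.8])] [(0.57, [270.0, 273.0, 290.0, 300.0])]
rotor [(0.74, [279.5, 239.3])] [(0.72, [181.0, 120.0, 378.0, 307.0])]
```

View pics/w3b.png

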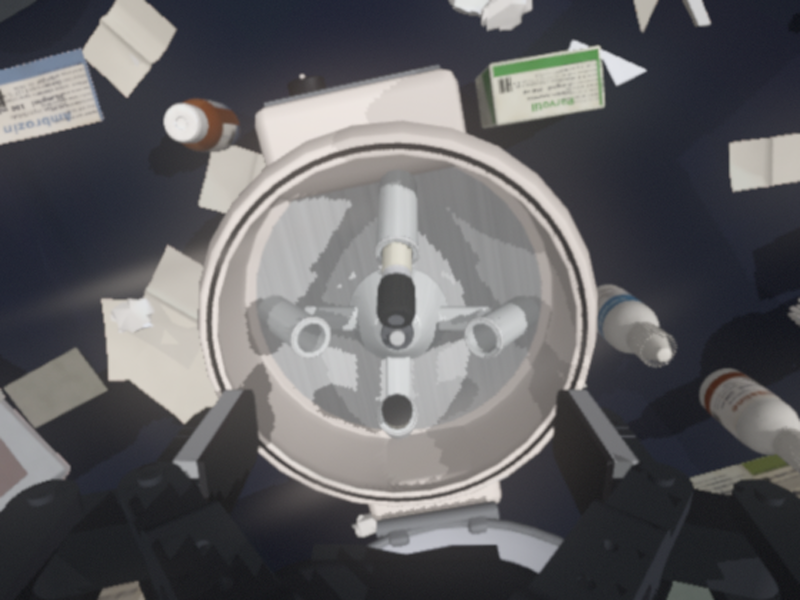

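The rotor shows clearly, in full-size pixels (the view divided by 1.43):
- **Empty sleeve mouths:** (217,236) and (340,235).
- **Sample sleeve mouth:** about (278,172), on the console side, with the black stopper leaning towards the hub.
- **Counterweight cap:** about (278,287), on the lid side.

I fit the rotor pose to these points.

```bash
cat > fit.py <<'E'
from h import *
import pickle
from scipy.optimize import least_squares
c=pickle.load(open("w3.pkl","rb")); s,k=np.sin(.61),np.cos(.61)
def pts(p):
    O=np.array([p[0],p[1],118.]); L=[]
    for i,d in [(1,0),(3,0),(0,0),(2,15)]:
        y=p[2]+i*np.pi/2; u=np.array([np.cos(y),np.sin(y),0]); a=-s*u+k*np.array([0,0,1]); L.append(O+50*u+d*a)
    return np.array(L)
obs={1:(340.2,235.2),3:(217,236)}
m=np.array([[340.2,235.2],[217,236],[278.5,172.5],[278.5,287]])
best=None
for sw in (0,1):
    mm=m.copy(); 
    if sw: mm[[0,1]]=m[[1,0]]
    r=least_squares(lambda p:(proj(c,pts(p))-mm).ravel(),[475,296,np.pi-.39],loss="soft_l1")
    if best is None or r.cost<best[0].cost: best=(r,mm)
r,mm=best; p=r.x
print(p,"yaw to -x",np.pi-p[2],(proj(c,pts(p))-mm).round(1).tolist())
u=np.array([np.cos(p[2]),np.sin(p[2]),0]);a=-s*u+k*np.array([0,0,1]);M=np.array([p[0],p[1],118])+50*u
print("stopper base/top px",proj(c,[M+19*a,M+43*a]).round(1).tolist(),"stopper mid",M+31*a, "top",M+43*a,"u",u,"a",a)
g=M+31*a; Z=np.array([0,0,-1.]); Y=np.cross(Z,u)
print("tool x=u,y=",Y); delta(g+[0,0,155],np.column_stack([u,Y,Z]))
im=cv2.resize(c["img"],None,fx=2,fy=2)
for d,col in [(0,(0,0,255)),(19,(0,255,0)),(43,(255,0,0))]:
    for f in np.linspace(0,2*np.pi,60):
        e1=np.cross(a,[0,0,1.]);e1/=np.linalg.norm(e1);e2=np.cross(a,e1);q=proj(c,M+d*a+(12 if d==0 else 10)*(np.cos(f)*e1+np.sin(f)*e2))[0]*2
        cv2.circle(im,tuple(int(v) for v in q.round()),0,col,-1)
for q in pts(p): cv2.circle(im,tuple(int(v) for v in (proj(c,q)[0]*2).round()),1,(0,255,255),-1)
for f in np.linspace(0,2*np.pi,200): cv2.circle(im,tuple(int(v) for v in (proj(c,[p[0]+100*np.cos(f),p[1]+100*np.sin(f),124])[0]*2).round()),0,(255,0,255),-1)
cv2.imwrite("pics/fit.png",im[190:710,250:860])
E
python3 fit.py
```

```text
[479.4605264  293.23245809   2.74708323] yaw to -x 0.39450941928935235 [[1.6, -0.9], [-1.5, -0.3], [-0.2, 3.4], [0.2, -0.3]]
stopper base/top px [[278.1, 194.1], [277.8, 219.4]] stopper mid [449.69601093 305.62450034 143.40908855] top [456.04236428 302.98228435 153.24486477] u [-0.92318523  0.38435534  0.        ] a [ 0.52886278 -0.22018467  0.81964802]
tool x=u,y= [0.38435534 0.92318523 0.        ]
shift cm [-0.07 -0.45 13.09] rot [0.    0.    0.002]
```

View pics/fit.png

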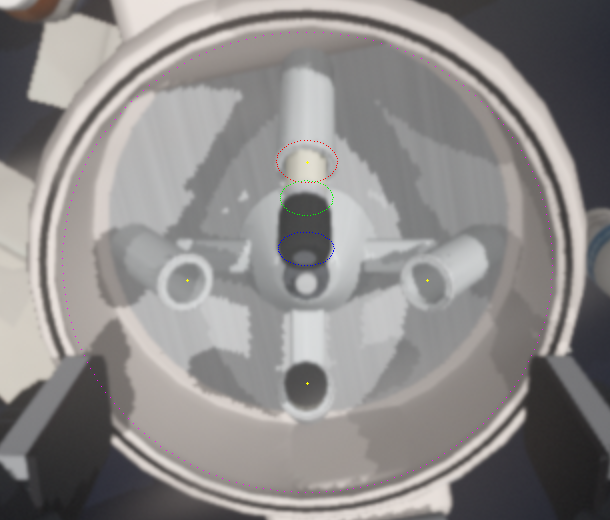

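The overlay agrees to within a few mm: the rim, sleeve mouths and stopper all match. I go down most of the way with the fingers partly closed, then look again.

```bash
python3 -m inch '[{"gripper":5,"tx":-0.1,"ty":-0.45,"tz":2,"rx":0,"ry":0,"rz":0},{"gripper":5,"tx":0,"ty":0,"tz":3,"rx":0,"ry":0,"rz":0},{"gripper":5,"tx":0,"ty":0,"tz":2.5,"rx":0,"ry":0,"rz":0},{"gripper":5,"tx":0,"ty":0,"tz":1,"rx":0,"ry":0,"rz":0},{"gripper":5,"tx":0,"ty":0,"tz":0,"rx":0,"ry":0,"rz":0},{"gripper":5,"tx":0,"ty":0,"tz":0,"rx":0,"ry":0,"rz":0}]'
python3 - <<'E'
from h import *
import pickle
c=cam("wrist"); pickle.dump(c,open("w4.pkl","wb")); o=manip.get_obs(); print(o["tcp_pos"])
A=R.from_rotvec(o["ee_rot"]).as_matrix(); k=[models.mark_of("wrist",q)[:2] for q in ("rotor","balance_tube")]; print(k)
im=c["img"].copy()
p=[479.46,293.23,2.747]; u=np.array([np.cos(p[2]),np.sin(p[2]),0]);a=-np.sin(.61)*u+np.cos(.61)*np.array([0,0,1]);M=np.array([p[0],p[1],118])+50*u
for d,r,col in [(0,12,(0,0,255)),(19,10,(0,255,0)),(43,10,(255,0,0))]:
    e1=np.cross(a,[0,0,1.]);e1/=np.linalg.norm(e1);e2=np.cross(a,e1)
    for f in np.linspace(0,2*np.pi,60):
        q=proj(c,M+d*a+r*(np.cos(f)*e1+np.sin(f)*e2))[0]; cv2.circle(im,tuple(int(v) for v in q.round()),0,col,-1)
cv2.imwrite("pics/w4.png",cv2.resize(im,(800,600),interpolation=cv2.INTER_CUBIC))
E
```

```text
time_s: 5.15
tcp_pos: [450.7, 305.2, 345.4]
ee_rot: [0.614, 3.08, 0.002]
wrist_force: [0.1, 0.4, 1.1]
gripper_width: 0.586
grasp_force: 0.0
[450.69491594 305.18585136 345.58761647]
[[{'position': [281.4, 286.5], 'score': 0.83}], [{'position': [282.7, 346.7], 'score': 0.74}]]
```

View pics/w4.png

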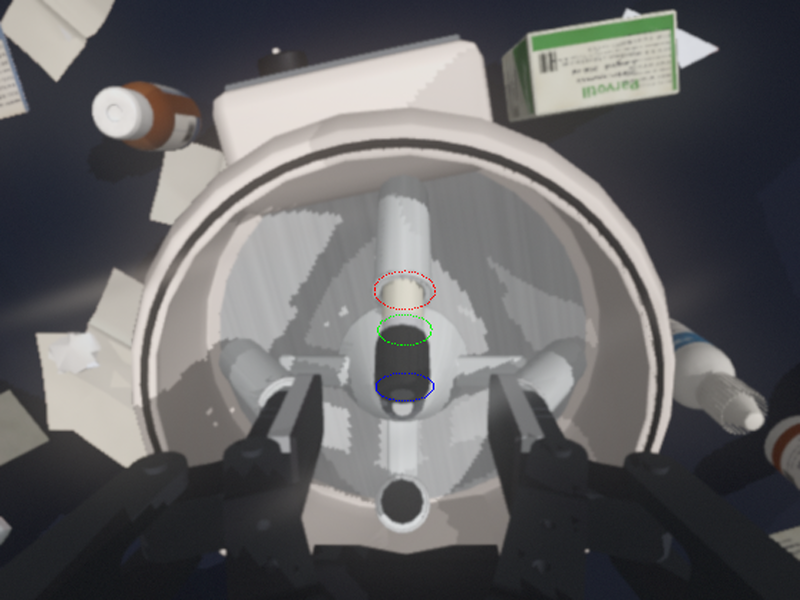

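The stopper sits centred between the fingers, at view pixel (402,355), within about 3 mm of the prediction. I go down and grip.

```bash
python3 -m inch '[{"gripper":5,"tx":-0.1,"ty":0,"tz":2,"rx":0,"ry":0,"rz":0},{"gripper":5,"tx":0,"ty":0,"tz":2,"rx":0,"ry":0,"rz":0},{"gripper":5,"tx":0,"ty":0,"tz":0.6,"rx":0,"ry":0,"rz":0},{"gripper":3,"tx":0,"ty":0,"tz":0,"rx":0,"ry":0,"rz":0},{"gripper":1,"tx":0,"ty":0,"tz":0,"rx":0,"ry":0,"rz":0},{"gripper":1,"tx":0,"ty":0,"tz":0,"rx":0,"ry":0,"rz":0},{"gripper":1,"tx":0,"ty":0,"tz":0,"rx":0,"ry":0,"rz":0},{"gripper":1,"tx":0,"ty":0,"tz":0,"rx":0,"ry":0,"rz":0},{"gripper":1,"tx":0,"ty":0,"tz":0,"rx":0,"ry":0,"rz":0}]' 40
```

```text
time_s: 6.2
tcp_pos: [451.7, 304.6, 299.0]
ee_rot: [0.614, 3.079, 0.001]
wrist_force: [0.6, 0.3, 6.2]
gripper_width: 0.216
grasp_force: 39.4
```

Gripped: 18.5 mm opening at 39 N. I draw the tube along its axis (tool −x, −z).

```bash
python3 -m inch '[{"gripper":1,"tx":-0.29,"ty":0,"tz":-0.41,"rx":0,"ry":0,"rz":0},{"gripper":1,"tx":-0.57,"ty":0,"tz":-0.82,"rx":0,"ry":0,"rz":0},{"gripper":1,"tx":-0.57,"ty":0,"tz":-0.82,"rx":0,"ry":0,"rz":0},{"gripper":1,"tx":-0.57,"ty":0,"tz":-0.82,"rx":0,"ry":0,"rz":0}]'
python3 - <<'E'
from h import *
ims=[]
for n in ["wrist","side"]:
    c=cam(n); cv2.imwrite(f"pics/p_{n}.png",c["img"]); ims.append(c["img"])
a=cv2.resize(ims[0][120:400,130:430],(400,373)); b=cv2.resize(ims[1][80:280,190:390],(400,400)); m=np.zeros((400,800,3),np.uint8); m[:373,:400]=a; m[:,400:]=b
cv2.imwrite("pics/p.png",m)
E
```

```text
time_s: 6.6
tcp_pos: [470.5, 296.7, 327.8]
ee_rot: [0.615, 3.081, 0.0]
wrist_force: [-0.0, -0.3, 0.2]
gripper_width: 0.219
grasp_force: 39.0
```

View pics/p.png

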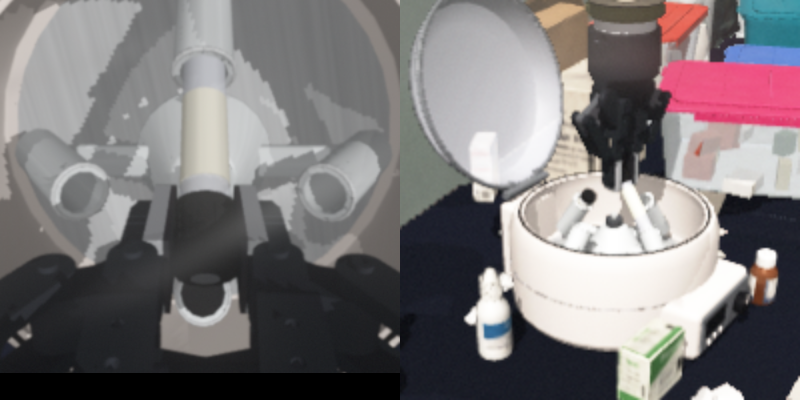

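The tube is sliding out smoothly, stopper between the pads and the label now clear above the sleeve mouth. I keep drawing, then go straight up.

```bash
python3 -m inch '[{"gripper":1,"tx":-0.57,"ty":0,"tz":-0.82,"rx":0,"ry":0,"rz":0},{"gripper":1,"tx":-0.57,"ty":0,"tz":-0.82,"rx":0,"ry":0,"rz":0},{"gripper":1,"tx":-0.57,"ty":0,"tz":-0.82,"rx":0,"ry":0,"rz":0},{"gripper":1,"tx":-0.57,"ty":0,"tz":-0.82,"rx":0,"ry":0,"rz":0},{"gripper":1,"tx":0,"ty":0,"tz":-1.5,"rx":0,"ry":0,"rz":0},{"gripper":1,"tx":0,"ty":0,"tz":-2,"rx":0,"ry":0,"rz":0},{"gripper":1,"tx":0,"ty":0,"tz":-2,"rx":0,"ry":0,"rz":0},{"gripper":1,"tx":0,"ty":0,"tz":-2,"rx":0,"ry":0,"rz":0},{"gripper":1,"tx":0,"ty":0,"tz":-1,"rx":0,"ry":0,"rz":0},{"gripper":1,"tx":0,"ty":0,"tz":0,"rx":0,"ry":0,"rz":0}]'
python3 - <<'E'
from h import *
o=manip.get_obs();A=R.from_rotvec(o["ee_rot"]); u=np.array([-.923,.384,0]);a=-np.sin(.61)*u+np.array([0,0,np.cos(.61)])
for s in (1,-1): print(s,(A*R.from_rotvec([0,s*.61,0])*A.inv()).apply(a).round(3))
print(o["qpos"].round(2),o["tcp_pos"])
E
```

```text
time_s: 7.7
tcp_pos: [491.1, 288.1, 446.0]
ee_rot: [0.614, 3.079, 0.002]
wrist_force: [1.1, 0.1, -0.8]
gripper_width: 0.214
grasp_force: 39.0
1 [ 0.867 -0.36   0.344]
-1 [-0. -0.  1.]
[ 0.32  0.39  1.29  0.    1.46 -0.85] [491.06650959 288.09330472 445.9596158 ]
```

```bash
python3 -m inch '[{"gripper":1,"tx":0.8,"ty":0,"tz":0,"rx":0,"ry":-0.05,"rz":0},{"gripper":1,"tx":1.5,"ty":0,"tz":0,"rx":0,"ry":-0.1,"rz":0},{"gripper":1,"tx":1.5,"ty":0,"tz":0,"rx":0,"ry":-0.1,"rz":0},{"gripper":1,"tx":1.5,"ty":0,"tz":0,"rx":0,"ry":-0.1,"rz":0},{"gripper":1,"tx":1.5,"ty":0,"tz":0,"rx":0,"ry":-0.1,"rz":0},{"gripper":1,"tx":1.5,"ty":0,"tz":0,"rx":0,"ry":-0.1,"rz":0},{"gripper":1,"tx":0.8,"ty":0,"tz":0,"rx":0,"ry":-0.06,"rz":0},{"gripper":1,"tx":0,"ty":0,"tz":0,"rx":0,"ry":0,"rz":0},{"gripper":1,"tx":0,"ty":0,"tz":0,"rx":0,"ry":0,"rz":0},{"gripper":1,"tx":0,"ty":0,"tz":0,"rx":0,"ry":0,"rz":0}]'
python3 - <<'E'
from h import *
import pickle
print(manip.get_obs()["tcp_pos"],manip.get_obs()["ee_rot"])
L=[]
for n in ["side","scene"]:
    c=cam(n); L.append(c)
pickle.dump(L,open("f.pkl","wb"))
o=manip.get_obs();g=np.array(o["tcp_pos"])+155*R.from_rotvec(o["ee_rot"]).as_matrix()[:,2]; print("grasp",g)
out=[]
for c in L:
    x,y=proj(c,g-[0,0,30])[0].round().astype(int); x=max(75,min(485,x)); y=max(75,min(345,y)); print("crop origin",x-75,y-75,"plumb px",proj(c,[g+[0,0,10],g-[0,0,90]]).round(1).tolist())
    out.append(cv2.resize(c["img"][y-75:y+75,x-75:x+75],(400,400),interpolation=2))
cv2.imwrite("pics/f.png",np.hstack(out))
E
```

```text
time_s: 8.7
tcp_pos: [411.4, 321.2, 422.1]
ee_rot: [0.498, 2.491, -0.156]
wrist_force: [-0.5, -0.0, -0.7]
gripper_width: 0.214
grasp_force: 39.0
[411.35606692 321.24870886 422.06742237] [ 0.497661    2.49105312 -0.15649125]
grasp [493.1783497  287.14230772 295.05341223]
crop origin 218 47 plumb px [[293.5, 102.7], [292.8, 148.7]]
crop origin 247 57 plumb px [[321.9, 113.4], [321.1, 157.5]]
```

View pics/f.png

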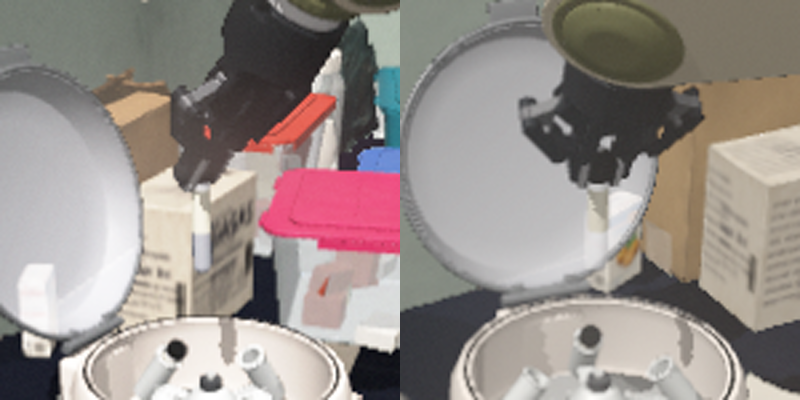

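The tube hangs upright in both views. Its bottom end is at about side pixel (294,148), which matches the plumb prediction at z≈205 mm. The counterweight tube is still seated.

```bash
python3 -c "
from bench import workorder
print(workorder.job_done())"
```

```text
the job is handed in; nothing more can be done
None
```

The job is handed in: the sample tube is out of the rotor and held upright and still, its lower end about 205 mm above the work surface (about 8 cm above the rim), and the counterweight tube was still in its sleeve in the last picture; no verdict came back.

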